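Reassemble the washed slow juicer

TASK

Put the washed slow juicer back together for making juice: the slotted strainer (not the closed-walled sorbet insert) goes into the drum, then the auger inside it onto the drive spindle, the bearing bush down over the auger's pin until it meets the shoulder, the lid over the drum, and last the pusher into the lid's feed chute. Everything ends upright, fully home and let go; leave the sorbet insert and the drinking glass where they stand.

Things in the scene. Friction and masses are not known exactly. Their poses are not given: they have to be found in the camera images.
- juicer: White round motor base with an open grey drum on top, fixed, 120 mm wide. Origin: drum axis at table level, z up; the juice spout points to -x. Drum 82 mm across outside, 72 inside; rim at z 140 mm, floor at z 90. On the floor a boss 28 mm across (top at z 96), on it the drive spindle, 12 mm thick, tapered tip at z 123. Parts' seated heights are given above this origin.
- strainer: Steel strainer basket: open cup of upright bars with open slots between, 82 mm tall, 56 mm across at the foot, 64 at the rim, wall 3 mm, upright. Origin: centre of the underside, z up. Its 4 mm floor has a 36 mm hole that goes over the drum's boss. Seated on the drum's floor its origin is at 90 mm, its rim 32 mm above the drum's. Grip across the rim. 120 g.
- sorbet_insert: Sorbet insert, to be left alone: a cup of the same size as the strainer (82 mm tall, 64 mm rim) but grey plastic with a closed wall and two flat finger tabs sticking out at the rim, 86 mm over them. Stands upright; origin at the centre of its underside, z up.
- auger: Black screw, 40 mm across, with a 16 mm steel pin on top, standing on its foot. Origin: centre of the underside, z up. A 16 mm bore, 32 mm deep, in the foot takes the spindle. Flat shoulder at 78 mm, pin from there to 112 mm, tip tapered. Seated (foot on the boss) its origin is at 96 mm, the shoulder 2 mm above the strainer's rim. Grip the pin from above. 160 g.
- bush: Bearing bush: small plain black ring, 36 mm across, 20 mm bore, 18 mm tall, lying flat. Origin: centre of the underside, z up along the bore; both faces alike. It slides freely over the auger's pin to the shoulder; seated, its origin is at 174 mm and the pin stands 16 mm out of it. Grip across the outside. 30 g.
- lid: Grey hopper lid on its skirt (97 mm across, 91 inside); body 81 mm across to a flat roof at 84 mm; on it a round open chute, 50 mm across, 42 inside, up to 122 mm, its axis 12 mm off centre along the lid's +y. Origin: centre of the underside, z up. Inside is free but for a 42 mm collar round the bush. Seated on the drum's rim, any turn, its origin is at 130 mm. Grip the chute. 180 g.
- pusher: Black pusher standing on its stem: stem 36 mm across, 32 mm long; flange 54 mm across from 32 to 38 mm; knob 30 mm across up to 60 mm. Origin: centre of the underside, z up. Seated, the stem hangs in the chute and the flange rests on its rim: origin 90 mm above the lid's, 220 mm above the juicer's. Grip the knob. 70 g.
- glass: Small clear drinking glass, 49 mm across, 62 mm tall, standing by; to be left alone. Origin at the centre of its underside.

How it is judged:
On the way, in this order (a step that is already met when the one before it is completed fails the run):
1. the slotted strainer stands on the drum's floor (horizontal distance between strainer and juicer below 0.008 m and z of strainer in the frame of juicer between 0.086 and 0.094 m and angle between strainer's own z axis and vertical below 0.1 rad), for 0.2 s.
2. the auger is home on the spindle inside the strainer (all of step 1 and horizontal distance between auger and juicer below 0.007 m and z of auger in the frame of juicer between 0.092 and 0.1 m and angle between auger's own z axis and vertical below 0.1 rad), for 0.2 s.
3. the bush lies on the auger's shoulder (horizontal distance between auger and juicer below 0.007 m and z of auger in the frame of juicer between 0.092 and 0.1 m and angle between each of auger, bush's own z axis and vertical below 0.1 rad and horizontal distance between bush and juicer below 0.008 m and z of bush in the frame of juicer between 0.17 and 0.178 m), for 0.2 s.
4. the lid rests on the drum's rim (horizontal distance between bush and juicer below 0.008 m and z of bush in the frame of juicer between 0.17 and 0.178 m and angle between each of bush, lid's own z axis and vertical below 0.1 rad and horizontal distance between lid and juicer below 0.009 m and z of lid in the frame of juicer between 0.126 and 0.134 m), for 0.2 s.
5. the pusher hangs in the chute (horizontal distance between lid and juicer below 0.009 m and z of lid in the frame of juicer between 0.126 and 0.134 m and angle between lid's own z axis and vertical below 0.1 rad and x of pusher in the frame of lid between -0.006 and 0.006 m and y of pusher in the frame of lid between 0.006 and 0.018 m and z of pusher in the frame of lid between 0.086 and 0.094 m and angle between pusher's own z axis and vertical below 0.14 rad), for 0.2 s.
At the end, for the whole second after the job is handed in: Strainer, auger, bush and lid upright (0.10 rad), on the drum axis (8, 7, 8, 9 mm) and within 4 mm of seated height; pusher in the chute (6 mm each way, 4 mm in height, 0.14 rad); all released, at rest; sorbet insert and glass within 40 mm of their starts (all of step 1 and all of step 3 and all of step 5 and linear speed of each of strainer, auger, bush, lid, pusher below 0.02 m/s and distance of each of sorbet_insert, glass from where it was at the start of the episode below 0.04 m); the robot touches nothing.
It fails at once if the sorbet insert is moved or knocked over (distance of sorbet_insert from where it was at the start of the episode above 0.04 m or angle between sorbet_insert's own z axis and vertical above 0.5 rad).
It fails at once if the glass is moved or knocked over (distance of glass from where it was at the start of the episode above 0.04 m or angle between glass's own z axis and vertical above 0.5 rad).
It also fails if it takes over 109 s, if anything falls off the work surface, if the arm or the gripper's body presses on something with over 40 N, if the wrist force passes 120 N, or if a joint passes its speed limit or range.

ROBOT

A 7-joint arm with a two-finger parallel gripper is mounted at the origin on a cart in front of the work surface, level with it; the furniture and walls round the work are solid. World frame = base frame: x ahead of the robot, y to its left, z up, the work surface at z = 0. Lengths are in m, angles in rad, forces in N, time in s.
With the tool pointing down it reaches from about 0.425 to 0.875 m from the base axis. Payload 9.9 kg.
Tool frame: the origin (TCP) lies at the very end of the fingers, on their centre line; the grasp point (between the pads) lies 19 mm behind it; z points along the fingers, y is the line along which they close (so a half turn about z gives the same grasp; the last joint's range is limited). The gripper opens to 85 mm and grips with 20 to 120 N. Pads are 22 mm wide; open, the fingers measure 114 mm over their backs; the gripper's body (76 mm by 85 mm) begins 54 mm behind the grasp point. The pads swing forward as they close: fully open they stand 13 mm farther back than shut.
Start: joints at [1.149, 0.576, 0.025, 1.437, -0.015, 1.129, -0.057], TCP at [0.224, -0.637, 0.231] pointing down, gripper open.
Joint ranges: [-2.76, 2.76], [-0.34, 2.15], [-1.52, 1.57], [0.19, 2.46], [-1.09, 4.23], [0.17, 1.99], [-2.82, 2.82]. Speed limits (rad/s): [2.22, 2.22, 3.01, 3.01, 3.14, 3.14, 3.14].

INTERFACE

Orientations are given as a unit quaternion [x, y, z, w].
In Python, from plant import env gives the robot as it stands.
- The arm moves only by the tool play_rows, never from a script. Its arguments are lists of equal length, an entry for each row: "claw": the finger opening in mm, from 0 to 85.4; "offset": the shift along the world's x, y, z in units of 30 mm (1.0 is 30 mm), a list of three; "twist": the turn about the world's z in units of 5 degrees (1.0 is 5 degrees). A call has 1 to 8 rows; each row is the pose to reach, as a shift and turn from the pose commanded when the call began; what a row does not reach only later rows make up. A row lasts 1/12 s, in which the tool goes at most 41.7 mm and 7.16 degrees, less where a joint would pass 70% of its speed; a pose out of reach is approached as far as the arm can. A call with a gripper value outside its range is refused whole. The fingers move at their own pace and stop on an object; "grip_force" is the grip in N (left out, the last holds). Time passes only in rows, so rows that repeat a pose let the fingers close. It gives the time, the measured TCP pose, the force, the opening and the grip force at its end, in the units of the state.
- env.sense(): the state, without advancing time (a new reading comes with each control period).
- env.snapshot(name): name is "scene" or "top"; returns the picture (384x512x3 uint8, red, green, blue); there is no depth.
- env.camera_model(name): a dict with "fov_y" (degrees; the focal length in pixels is half the picture's height over the tangent of half this angle, whatever the lens; pixels are square), "cx", "cy" (the principal point, pixels), "k1" (the pictures are not rectified: a ray, as slopes to the right and down, at radius r is drawn at 1 + k1 r^2 times it, then the intrinsics apply), "R" (3x3) and "t" (3): a world point X has camera coordinates R X + t. Camera axes: x right, y down, z forward; pixel columns grow to the right and rows downward; lengths in m; the calibration is good to about 2 mm. A picture is of the moment at which its call begins. camera_model takes no time and is no camera call.
- env.close_job(): hands the job in; it is judged then, once.
The state is a dict: "time_s": time; "q": joint angles; "qd": joint speeds; "effort": joint torques, N m; "ee_pos": TCP position; "tool_rot": TCP orientation; "force": force on the tool from outside, world axes, zero at the start; "moment": the same for the moment, N m; "gripper_width": finger opening in m; "gripper_force": force on a finger pad.
Only numpy, scipy, OpenCV 4.12 (cv2) and the standard library are available. Lean on these libraries where they do the work, as an engineer would, in place of code of your own. Each camera call takes 0.05 s, during which the arm holds its last target. There are 200 camera calls.

## Working session

There is one attempt and no reset: what is moved stays moved. The work goes in short steps, Python scripts to look and compute and a tool call to move; the robot and the scene stay as the last step left them, time stands still between calls to the robot, and variables do not carry over. Pictures are saved under pics/ and viewed, at most 14 in all, crops included, and the job is handed in when it is done.

Besides the shell and the picture viewer there is one more tool, called in YAML: its name, and indented under it one key for each argument. play_rows: Moves the arm, as the interface text tells. Its arguments: {"type":"object","properties":{"claw":{"type":"array"},"offset":{"type":"array"},"twist":{"type":"array"},"grip_force":{"type":"number"}},"required":["claw","offset","twist"]}

```bash
mkdir -p pics; python3 - <<'E'
from plant import env
import cv2, numpy as np
for n in ("scene","top"):
    im=env.snapshot(n); cv2.imwrite(f"pics/{n}0.png",im[:,:,::-1])
    m=env.camera_model(n); print(n,m['fov_y'],m['cx'],m['cy'],m['k1'],np.round(m['R'],3).tolist(),np.round(m['t'],3), 'C',-np.array(m['R']).T@m['t'])
s=env.sense(); print(s)
E
```

```text
scene 51.5192782553258 253.8856186248443 191.91719135447164 0.04686521666079456 [[-0.803, -0.596, -0.02], [-0.424, 0.594, -0.684], [0.42, -0.541, -0.729]] [0.42  0.254 0.83 ] C [0.09607424 0.54804908 0.78666534]
top 44.47806581973514 263.4737845205285 189.42938379248912 -0.14691689949580972 [[0.01, -1.0, 0.022], [-0.988, -0.014, -0.152], [0.152, -0.02, -0.988]] [-0.032  0.551  1.211] C [ 3.60067518e-01 -9.20915318e-04  1.28109529e+00]
{'time_s': 0.1, 'q': array([ 1.14917725,  0.57644296,  0.02484417,  1.43782634, -0.01497625,
        1.12900833, -0.05647999]), 'qd': array([-0.00021857, -0.00147739, -0.00045938, -0.00365478, -0.00078986,
        0.00040828,  0.00026826]), 'effort': array([ 6.59692974e-03, -7.67303967e+01,  2.25779057e+00, -2.86607802e+01,
        1.58201682e-02,  8.50196258e-03,  3.38840857e-05]), 'ee_pos': array([ 0.22358051, -0.6364617 ,  0.23053142]), 'tool_rot': array([ 9.85762900e-01,  1.68139653e-01, -1.73322766e-04, -7.29932739e-04]), 'force': array([ 0.63768057, -0.07837762,  0.51254705]), 'moment': array([ 0.02497526, -0.02318451, -0.04791538]), 'gripper_force': 0.0, 'gripper_width': 0.08544892497214161}
```

View pics/scene0.png

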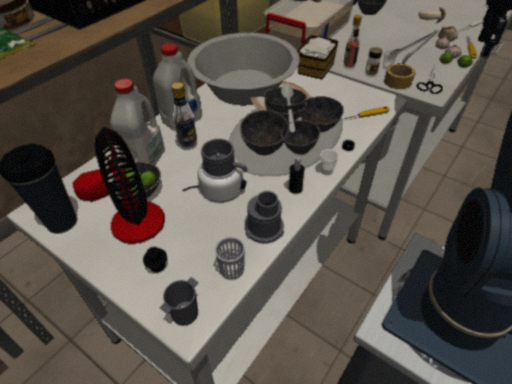

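View pics/top0.png

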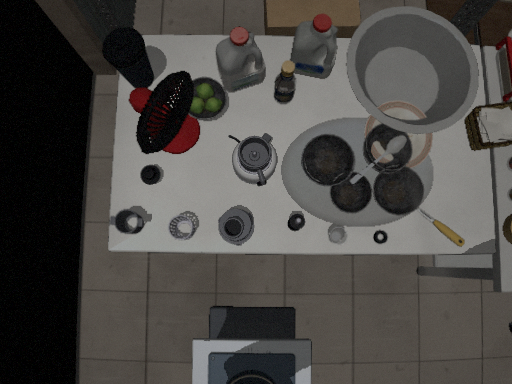

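The top view shows the juicer at (255,157), strainer (183,226), sorbet insert (130,221), pusher (150,174), lid (236,226), auger (296,221), glass (337,235) and bush (380,237). The scene view agrees: slotted strainer at (231,257), tabbed insert at (181,300).

```bash
python3 - <<'E'
import cv2
a=cv2.imread("pics/top0.png")[125:255,105:400]; cv2.imwrite("pics/topc.png",cv2.convertScaleAbs(cv2.resize(a,(797,351),interpolation=cv2.INTER_CUBIC),alpha=1.5,beta=10))
a=cv2.imread("pics/scene0.png")[130:330,130:370]; cv2.imwrite("pics/scenec.png",cv2.convertScaleAbs(cv2.resize(a,(720,600),interpolation=cv2.INTER_CUBIC),alpha=1.5,beta=10))
E
```

```text
(no output)
```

View pics/topc.png

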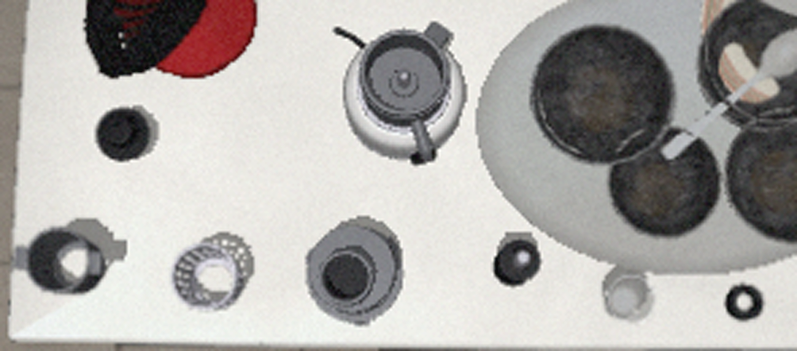

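View pics/scenec.png

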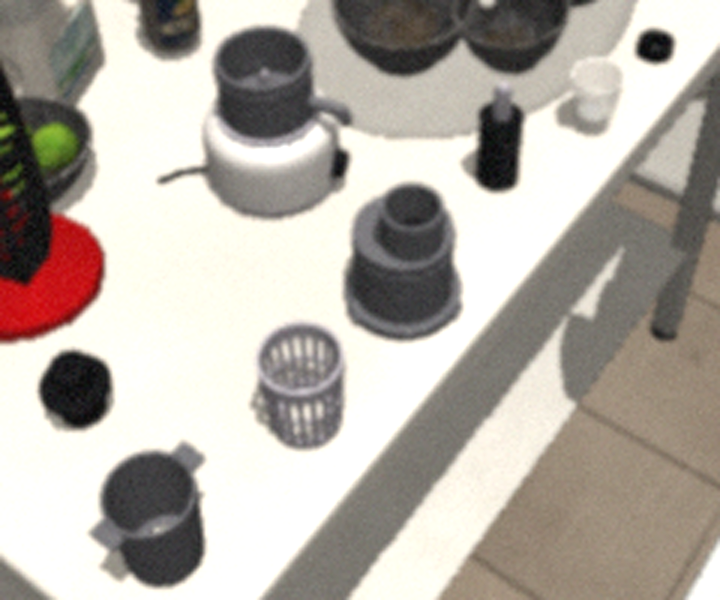

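```bash
cat > h.py <<'E'
import numpy as np, cv2
from plant import env
def ray(n,u,v):
    m=env.camera_model(n); f=192/np.tan(np.radians(m['fov_y']/2))
    d=np.array([(u-m['cx'])/f,(v-m['cy'])/f]); s=d.copy()
    for _ in range(20): s=d/(1+m['k1']*(s@s))
    R=np.array(m['R']); r=R.T@np.array([s[0],s[1],1]); return -R.T@np.array(m['t']), r/np.linalg.norm(r)
def plane(n,u,v,z):
    c,r=ray(n,u,v); return c+r*(z-c[2])/r[2]
def tri(a,b):
    (c1,r1),(c2,r2)=ray("top",*a),ray("scene",*b)
    s=np.linalg.lstsq(np.c_[r1,-r2],c2-c1,rcond=None)[0]
    p,q=c1+s[0]*r1,c2+s[1]*r2; return (p+q)/2,np.linalg.norm(p-q)
def proj(n,X):
    m=env.camera_model(n); f=192/np.tan(np.radians(m['fov_y']/2))
    x=np.array(m['R'])@X+m['t']; s=x[:2]/x[2]; s=s*(1+m['k1']*(s@s)); return s*f+[m['cx'],m['cy']]
def avg(n,k=4): return np.mean([env.snapshot(n).astype(float) for _ in range(k)],0).astype(np.uint8)[:,:,::-1]
def tiles(im,cs,fn,w=44,h=50,z=6,cols=3):
    T=[]
    for x,y in cs:
        x0,y0=int(x-w//2),int(y-h//2)
        t=cv2.resize(im[y0:y0+h,x0:x0+w],None,fx=z,fy=z,interpolation=cv2.INTER_CUBIC); t=cv2.convertScaleAbs(t,alpha=1.6,beta=15)
        for i in range(0,w,10): cv2.line(t,(i*z,0),(i*z,6 if i%20 else 12),(0,0,255),1)
        for i in range(0,h,10): cv2.line(t,(0,i*z),(6 if i%20 else 12,i*z),(0,0,255),1)
        cv2.putText(t,f"{x0},{y0}",(14,h*z-6),0,.45,(0,140,0),1); T.append(t)
    cv2.imwrite(fn,np.vstack([np.hstack(T[i:i+cols]) for i in range(0,len(T),cols)]))
E
python3 - <<'E'
from h import *
t=avg("top");s=avg("scene"); cv2.imwrite("pics/t1.png",t);cv2.imwrite("pics/s1.png",s)
tiles(t,[(255,155),(183,226),(236,226),(296,221),(380,237),(150,174)],"pics/tm.png")
tiles(s,[(218,155),(231,258),(267,205),(297,172),(348,146),(155,257)],"pics/sm.png")
E
```

```text
(no output)
```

View pics/tm.png

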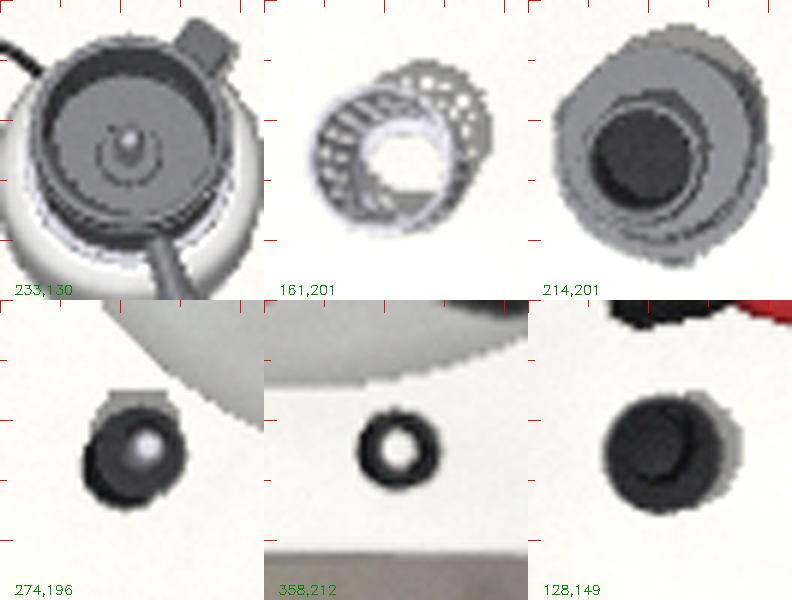

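View pics/sm.png

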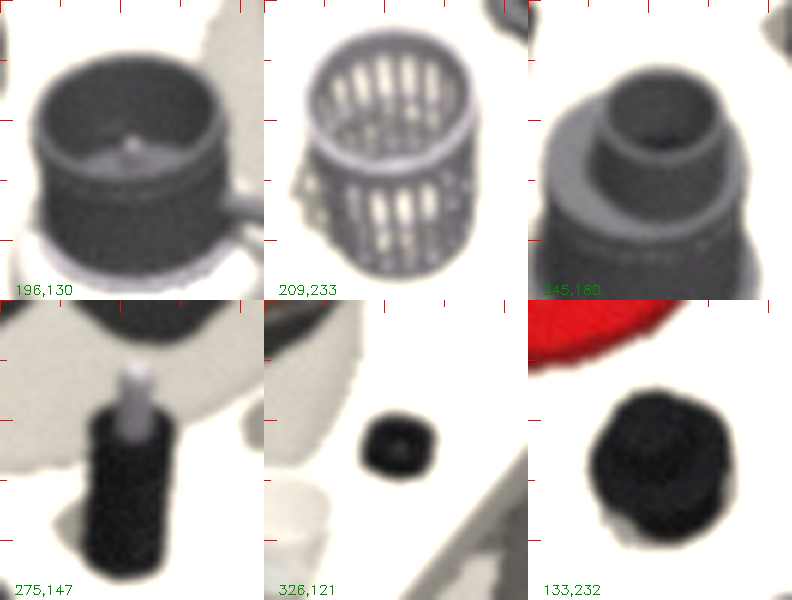

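```bash
python3 - <<'E'
from h import *
c=lambda o,x,y:(o[0]+(x+.5)/6-.5,o[1]+(y+.5)/6-.5)
F={'drum':((233,130),(129,133.5),(196,130),(130.5,117),.140),'spindle':((233,130),(130,140),(196,130),(132,143),.12),
'strainer':((161,201),(118.5,159),(209,233),(127.5,99.5),.082),'chute':((214,201),(114,159),(245,180),(135.5,115),.122),
'pin':((274,196),(148,145),(275,147),(136,67),.110),'bush':((358,212),(134.5,149.5),(326,121),(134.5,146),.009),
'pusher':((128,149),(134,145),(133,232),(128,112),.06)}
for k,(o,p,o2,p2,z) in F.items():
    a,b=c(o,*p),c(o2,*p2); X,g=tri(a,b); print(k,np.round(X*1e3,1),'gap',round(g*1e3,1),'planeT',np.round(plane("top",*a,z)[:2]*1e3,1),'S',np.round(plane("scene",*b,z)[:2]*1e3,1))
# silhouettes
t=cv2.imread("pics/t1.png",0)
print('flange',plane("top",*c((128,149),134.5,154.5),.035))
print('lid skirt', plane("top",*c((214,201),(555+770)/2-528,(25+265)/2),.0))
print('insert', plane("top",126.5,222,.08),plane("scene",130+151/3,130+490/3,.082),'glass',plane("top",105+628/2.7,125+292/2.7,.05))
E
```

```text
drum [631.6   0.9 136.5] gap 1.2 planeT [6.303e+02 5.000e-01] S [629.3   4. ]
spindle [6.325e+02 5.000e-01 1.215e+02] gap 1.6 planeT [6.322e+02 1.000e-01] S [ 6.345e+02 -4.000e-01]
strainer [445.3 187.6  77.3] gap 1.2 planeT [444.4 186.6] S [443.5 190.3]
chute [444.   51.3 117.6] gap 0.2 planeT [443.6  51. ] S [441.8  54.6]
pin [ 465.5 -111.9  111.1] gap 1.9 planeT [ 464.8 -112.4] S [ 467.  -112.6]
bush [ 430.1 -347.8    7.8] gap 0.6 planeT [ 429.8 -347.6] S [ 429.9 -346.3]
pusher [589.9 277.8  57.3] gap 1.6 planeT [588.8 276.6] S [588.9 279.2]
flange [0.58914724 0.2818724  0.035     ]
lid skirt [0.45884428 0.04731164 0.        ]
insert [0.45521173 0.3274286  0.08      ] [0.45660196 0.32821026 0.082     ] glass [ 0.43574867 -0.22242019  0.05      ]
```

Triangulated positions in mm: drum axis (631,0), rim z 137; strainer (445,188), z 77; chute (443,52), z 118; pin (465,-112), z 111; bush (430,-348); pusher (589,279). Heights come out within 5 mm of the text. I'll move now.

play_rows:
  claw: [85,85,85,85,85,85,85,85]
  offset:
    - [1,1.3,0]
    - [2,2.5,0]
    - [3,3.8,0]
    - [4,5,0]
    - [5,6.3,0]
    - [6,7.5,0]
    - [7,8.7,0]
    - [8,10,0]
  twist: [-0.5,-1,-1.5,-2,-2.5,-3,-3.5,-3.9]
  grip_force: 40

```text
time_s: 1.17
ee_pos: [0.4332, -0.375, 0.2316]
tool_rot: [1.0, -0.002, 0.0, 0.0]
force: [0.5, -0.0, 0.6]
gripper_width: 0.0849
gripper_force: 0.0
```

play_rows:
  claw: [85,85,85,85,85,85,85,85]
  offset:
    - [0.3,1.3,0]
    - [0.3,2.6,0]
    - [0.3,3.9,0]
    - [0.3,5.2,0]
    - [0.3,6.5,0]
    - [0.3,7.8,0]
    - [0.3,9.1,0]
    - [0.3,10.4,0]
  twist: [0,0,0,0,0,0,0,0]

```text
time_s: 1.83
ee_pos: [0.4408, -0.0629, 0.2317]
tool_rot: [1.0, -0.001, 0.001, 0.0]
force: [2.0, 1.1, -0.4]
gripper_width: 0.0849
gripper_force: 0.0
```

play_rows:
  claw: [85,85,85,85,85,85,85,85]
  offset:
    - [0,1.3,0]
    - [-0.3,2.6,0]
    - [-0.6,3.9,0]
    - [-0.9,5.2,-0.5]
    - [-0.9,6.5,-1]
    - [-0.9,7.1,-2]
    - [-0.9,7.1,-3]
    - [-0.9,7.1,-3]
  twist: [0,0,0,0,0,0,0,0]

```text
time_s: 2.5
ee_pos: [0.4116, 0.1488, 0.1377]
tool_rot: [1.0, 0.0, -0.003, 0.001]
force: [-1.5, -0.9, 0.3]
gripper_width: 0.0851
gripper_force: 0.0
```

play_rows:
  claw: [85,85]
  offset:
    - [0,0,0]
    - [0,0,0]
  twist: [0,0]

```text
time_s: 2.67
ee_pos: [0.4146, 0.1477, 0.1424]
tool_rot: [1.0, -0.002, 0.0, 0.0]
force: [0.1, 0.4, 0.3]
gripper_width: 0.0852
gripper_force: 0.0
```

```bash
python3 - <<'E'
from h import *
s=env.sense(); print(s['ee_pos'],s['time_s'],s['tool_rot'])
cv2.imwrite("pics/s2.png",cv2.convertScaleAbs(cv2.resize(avg("scene",1)[150:350,110:370],None,fx=3,fy=3,interpolation=cv2.INTER_CUBIC),alpha=1.5,beta=10))
E
```

```text
[0.41460503 0.14770255 0.14240551] 2.6667 [ 9.99998095e-01 -1.92645135e-03  3.10152949e-04  5.64263391e-05]
```

View pics/s2.png

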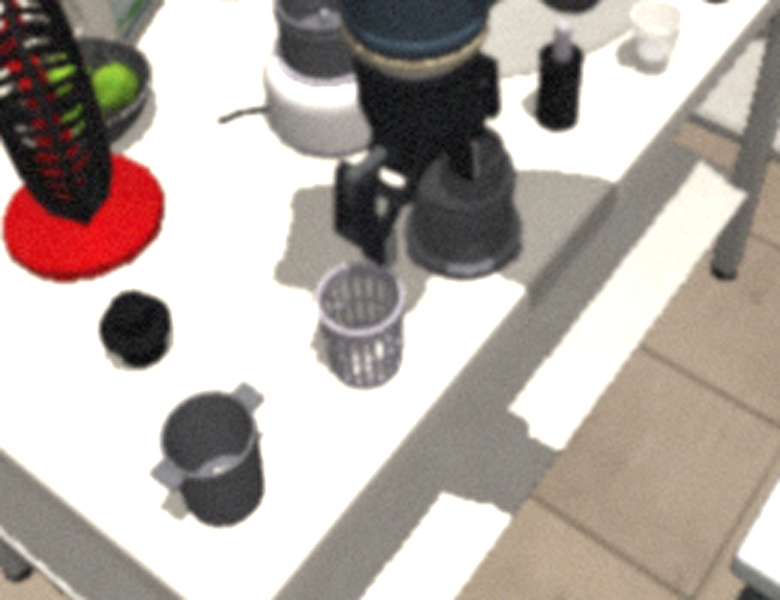

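The gripper is at about (0.415,0.148), between lid and strainer, and nothing has been touched. Unreached rows don't carry over into the next call, so from here I work from measured poses.

play_rows:
  claw: [85,85,85,85,85,85,85,85]
  offset:
    - [0.5,0.7,0]
    - [1.01,1.34,0]
    - [1.01,1.34,0]
    - [1.01,1.34,-1]
    - [1.01,1.34,-2]
    - [1.01,1.34,-3.05]
    - [1.01,1.34,-3.05]
    - [1.01,1.34,-3.05]
  twist: [0,0,0,0,0,0,0,0]

```text
time_s: 3.38
ee_pos: [0.4443, 0.1877, 0.0503]
tool_rot: [1.0, -0.002, -0.001, 0.001]
force: [-0.2, 1.0, 0.3]
gripper_width: 0.0851
gripper_force: 0.0
```

play_rows:
  claw: [85,50,50,50,50,50,50,50]
  offset:
    - [0,0,0]
    - [0,0,0]
    - [0,0,0]
    - [0,0,0]
    - [0,0,0]
    - [0,0,0]
    - [0,0,0]
    - [0,0,0]
  twist: [0,0,0,0,0,0,0,0]

```text
time_s: 4.05
ee_pos: [0.4457, 0.1887, 0.0518]
tool_rot: [1.0, -0.002, 0.002, -0.001]
force: [-0.1, -1.8, 11.8]
gripper_width: 0.0631
gripper_force: 40.8
```

play_rows:
  claw: [50,50,50,50,50,50,50,50]
  offset:
    - [0,0,0.5]
    - [0,0,1.3]
    - [0,0,2.4]
    - [0,0,3.6]
    - [0,0,4.8]
    - [0,0,5.4]
    - [0,0,5.4]
    - [0,0,5.4]
  twist: [0,0,0,0,0,0,0,0]

```text
time_s: 4.72
ee_pos: [0.4448, 0.1887, 0.2135]
tool_rot: [1.0, -0.001, 0.002, -0.001]
force: [-1.1, 0.0, -1.3]
gripper_width: 0.0627
gripper_force: 44.2
```

play_rows:
  claw: [50,50,50,50,50,50,50,50]
  offset:
    - [0.5,-0.5,0]
    - [1.3,-1.3,0]
    - [2.2,-2.2,0]
    - [3.1,-3.1,0]
    - [4,-4,0]
    - [4.9,-4.9,0]
    - [5.7,-5.8,0]
    - [6.2,-6.27,0]
  twist: [0,0,0,0,0,0,0,0]

```text
time_s: 5.38
ee_pos: [0.6315, -0.0044, 0.2099]
tool_rot: [1.0, -0.003, -0.001, 0.001]
force: [-0.1, -0.3, -1.4]
gripper_width: 0.063
gripper_force: 44.2
```

play_rows:
  claw: [50,50,50]
  offset:
    - [0,0,0]
    - [0,0,0]
    - [0,0,0]
  twist: [0,0,0]

```text
time_s: 5.63
ee_pos: [0.6292, 0.0013, 0.2105]
tool_rot: [1.0, -0.001, -0.001, -0.0]
force: [-0.7, -0.7, -1.1]
gripper_width: 0.0629
gripper_force: 44.2
```

```bash
python3 - <<'E'
from h import *
s=env.sense(); print(s['ee_pos'],s['time_s'],s['force'],s['gripper_width'])
t=avg("top",2);S=avg("scene",2); cv2.imwrite("pics/t3.png",t);cv2.imwrite("pics/s3.png",S)
a=[cv2.resize(t[110:200,205:305],None,fx=4,fy=4,interpolation=3),cv2.resize(S[90:180,168:268],None,fx=4,fy=4,interpolation=3)]
cv2.imwrite("pics/v3.png",cv2.convertScaleAbs(np.hstack(a),alpha=1.6,beta=15))
E
```

```text
[0.62918192 0.00134347 0.21048958] 5.6333 [-0.69100179 -0.72750971 -1.13324132] 0.06294551595106476
```

View pics/v3.png

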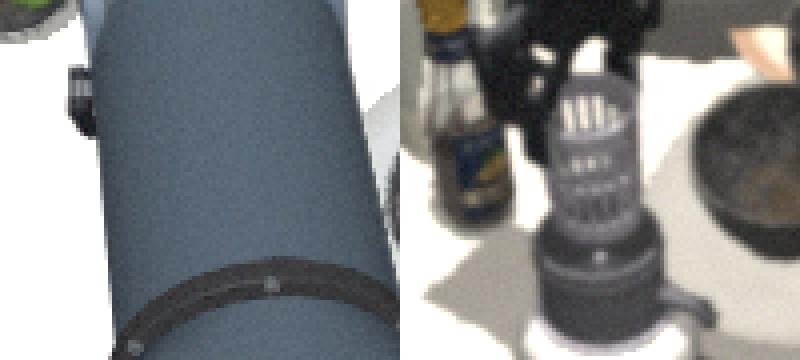

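The scene view shows the strainer hanging upright over the drum, its axis at column 597 against the drum's ~600. I'll lower it.

play_rows:
  claw: [50,50,50,50,50,50,50,50]
  offset:
    - [0.07,-0.03,0]
    - [0.07,-0.03,-0.5]
    - [0.07,-0.03,-1]
    - [0.07,-0.03,-1.3]
    - [0.07,-0.03,-1.6]
    - [0.07,-0.03,-1.9]
    - [0.07,-0.03,-2.1]
    - [0.07,-0.03,-2.1]
  twist: [0,0,0,0,0,0,0,0]

```text
time_s: 6.5
ee_pos: [0.6319, -0.0004, 0.1475]
tool_rot: [1.0, -0.001, -0.001, 0.0]
force: [0.6, -0.1, -1.7]
gripper_width: 0.0624
gripper_force: 44.2
```

play_rows:
  claw: [50,50,50,50]
  offset:
    - [0,0,-0.1]
    - [0,0,-0.2]
    - [0,0,-0.2]
    - [0,0,-0.2]
  twist: [0,0,0,0]

```text
time_s: 6.83
ee_pos: [0.6326, -0.0005, 0.143]
tool_rot: [1.0, -0.001, 0.0, -0.0]
force: [-0.4, 0.2, -1.1]
gripper_width: 0.0625
gripper_force: 44.2
```

play_rows:
  claw: [50,50,50,50]
  offset:
    - [0,0,-0.06]
    - [0,0,-0.1]
    - [0,0,-0.1]
    - [0,0,-0.1]
  twist: [0,0,0,0]

```text
time_s: 7.17
ee_pos: [0.6335, -0.0006, 0.142]
tool_rot: [1.0, -0.001, 0.002, -0.0]
force: [-3.1, 0.1, 12.5]
gripper_width: 0.0628
gripper_force: 45.1
```

play_rows:
  claw: [85,85,85,85,85,85,85,85]
  offset:
    - [0,0,0.03]
    - [0,0,0.03]
    - [0,0,0.03]
    - [0,0,0.3]
    - [0,0,1]
    - [0,0,2]
    - [0,0,2.8]
    - [0,0,2.8]
  twist: [0,0,0,0,0,0,0,0]

```text
time_s: 7.83
ee_pos: [0.6349, -0.0004, 0.2294]
tool_rot: [1.0, -0.001, 0.004, -0.0]
force: [0.6, 0.4, 0.6]
gripper_width: 0.0849
gripper_force: 0.0
```

play_rows:
  claw: [85,85,85,85,85,85,85,85]
  offset:
    - [-0.7,-0.5,0]
    - [-1.6,-1.1,0]
    - [-2.5,-1.7,0]
    - [-3.4,-2.3,0]
    - [-4.3,-2.9,0]
    - [-5.2,-3.5,0]
    - [-5.58,-3.72,0]
    - [-5.58,-3.72,0]
  twist: [0,0,0,0,0,0,0,0]

```text
time_s: 8.5
ee_pos: [0.4622, -0.1143, 0.2242]
tool_rot: [1.0, -0.003, -0.001, 0.0]
force: [0.6, -0.2, -0.0]
gripper_width: 0.0853
gripper_force: 0.0
```

play_rows:
  claw: [50,50]
  offset:
    - [0,0,0]
    - [0,0,0]
  twist: [0,0]

```text
time_s: 8.67
ee_pos: [0.4663, -0.1113, 0.224]
tool_rot: [1.0, -0.001, 0.001, -0.0]
force: [0.9, 0.2, 0.6]
gripper_width: 0.0639
gripper_force: 0.0
```

```bash
python3 - <<'E'
from h import *
s=env.sense(); print(s['ee_pos'],s['time_s'],s['force'],s['gripper_width'])
t=avg("top",2);S=avg("scene",2); cv2.imwrite("pics/t4.png",t);cv2.imwrite("pics/s4.png",S)
a=[cv2.resize(t[110:185,205:305],None,fx=4,fy=4,interpolation=3),cv2.resize(S[115:190,168:268],None,fx=4,fy=4,interpolation=3)]
b=[cv2.resize(t[185:260,240:340],None,fx=4,fy=4,interpolation=3),cv2.resize(S[130:205,247:347],None,fx=4,fy=4,interpolation=3)]
cv2.imwrite("pics/v4.png",cv2.convertScaleAbs(np.vstack([np.hstack(a),np.hstack(b)]),alpha=1.6,beta=15))
E
```

```text
[ 0.46625135 -0.11134709  0.2240304 ] 8.6667 [0.89677644 0.2162351  0.57876092] 0.06387331326364619
```

View pics/v4.png

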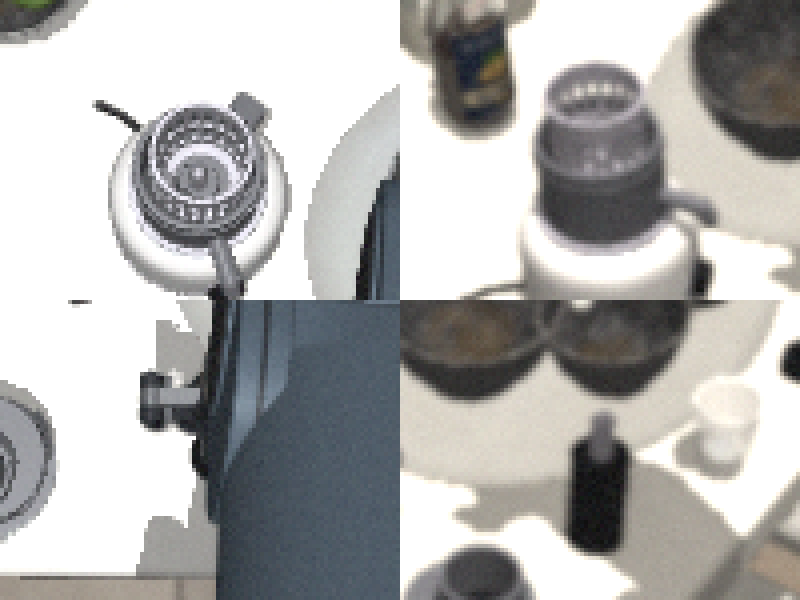

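Strainer is seated: its rim sits concentric above the drum's rim in both views (top crop rim centre ~(202,152), spindle visible at (199,175)). The auger stands untouched; now gripping its pin.

```bash
python3 - <<'E'
from h import *
print(tri((205+202.5/4,110+152.5/4),(168+195/4,115+95/4)), plane("top",205+202.5/4,110+152.5/4,.172))
E
```

```text
(array([ 0.6337102 , -0.00295998,  0.16602656]), np.float64(0.0005860411185887622)) [ 0.63199636 -0.00311313  0.172     ]
```

play_rows:
  claw: [50,50,50,50,50,50,50,50]
  offset:
    - [0,0,-0.8]
    - [0,0,-1.8]
    - [0,0,-2.8]
    - [0,0,-3.8]
    - [0,0,-4.5]
    - [0,0,-4.67]
    - [0,0,-4.67]
    - [0,0,-4.67]
  twist: [0,0,0,0,0,0,0,0]

```text
time_s: 9.53
ee_pos: [0.4656, -0.1119, 0.0842]
tool_rot: [1.0, -0.001, 0.0, -0.0]
force: [1.0, 0.1, 0.0]
gripper_width: 0.0502
gripper_force: 0.0
```

play_rows:
  claw: [30,10,5,5,5,5,5,5]
  offset:
    - [0,0,0]
    - [0,0,0]
    - [0,0,0]
    - [0,0,0]
    - [0,0,0]
    - [0,0,0]
    - [0,0,0]
    - [0,0,0]
  twist: [0,0,0,0,0,0,0,0]
  grip_force: 60

```text
time_s: 10.2
ee_pos: [0.4659, -0.1121, 0.0847]
tool_rot: [1.0, -0.001, 0.001, 0.0]
force: [-0.2, 0.3, 8.2]
gripper_width: 0.0138
gripper_force: 58.5
```

play_rows:
  claw: [5,5,5,5,5,5,5,5]
  offset:
    - [0,0,0.3]
    - [0,0,1.2]
    - [0,0,2.3]
    - [0,0,3.5]
    - [0,0,4.7]
    - [0,0,5.9]
    - [0,0,6.4]
    - [0,0,6.4]
  twist: [0,0,0,0,0,0,0,0]

```text
time_s: 10.87
ee_pos: [0.4664, -0.1124, 0.2802]
tool_rot: [1.0, -0.001, 0.004, 0.001]
force: [0.3, -0.4, -2.2]
gripper_width: 0.0138
gripper_force: 58.9
```

play_rows:
  claw: [5,5,5,5,5,5,5,5]
  offset:
    - [0.6,0.4,0]
    - [1.5,1,0]
    - [2.4,1.6,0]
    - [3.3,2.2,0]
    - [4.2,2.8,0]
    - [5,3.4,0]
    - [5.54,3.73,0]
    - [5.54,3.73,0]
  twist: [0,0,0,0,0,0,0,0]

```text
time_s: 11.53
ee_pos: [0.633, 0.0037, 0.2737]
tool_rot: [1.0, 0.001, -0.001, -0.001]
force: [-0.5, -0.3, -2.9]
gripper_width: 0.014
gripper_force: 58.8
```

play_rows:
  claw: [5,5,5]
  offset:
    - [0,0,0]
    - [0,0,0]
    - [0,0,0]
  twist: [0,0,0]

```text
time_s: 11.78
ee_pos: [0.6303, -0.0013, 0.2755]
tool_rot: [1.0, -0.002, -0.001, 0.0]
force: [0.1, 0.1, -1.3]
gripper_width: 0.0139
gripper_force: 58.8
```

```bash
python3 - <<'E'
from h import *
s=env.sense(); print(s['ee_pos'],s['time_s'],s['force'],s['gripper_width'],s['tool_rot'])
S=avg("scene",2); cv2.imwrite("pics/s5.png",S)
cv2.imwrite("pics/v5.png",cv2.convertScaleAbs(cv2.resize(S[60:190,158:288],None,fx=4.6,fy=4.6,interpolation=3),alpha=1.6,beta=15))
E
```

```text
[ 0.63027529 -0.00132016  0.27548373] 11.7833 [ 0.13483962  0.12156143 -1.2578348 ] 0.013918863567593519 [ 9.99997998e-01 -1.90434959e-03 -5.21994774e-04  3.22881965e-04]
```

View pics/v5.png

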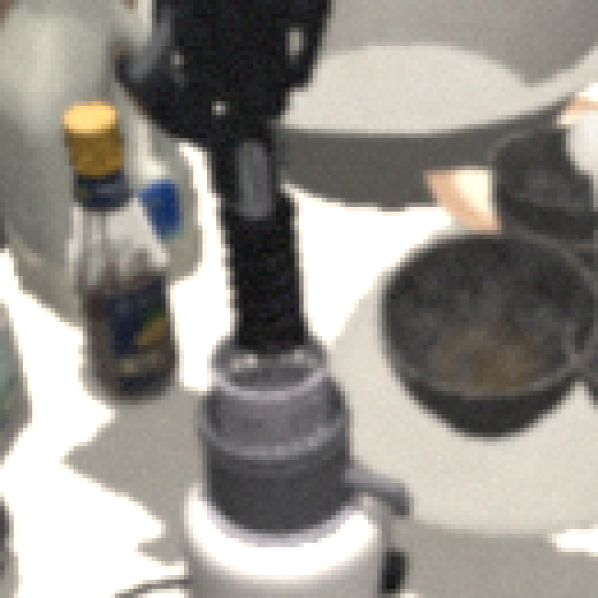

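Auger hangs upright with its foot at column 270, in line with the strainer rim's centre (270). I'll lower it in stages.

play_rows:
  claw: [5,5,5,5,5,5,5,5]
  offset:
    - [0.03,0.02,-0.5]
    - [0.03,0.02,-1]
    - [0.03,0.02,-1.5]
    - [0.03,0.02,-1.9]
    - [0.03,0.02,-2.1]
    - [0.03,0.02,-2.1]
    - [0.03,0.02,-2.1]
    - [0.03,0.02,-2.1]
  twist: [0,0,0,0,0,0,0,0]

```text
time_s: 12.55
ee_pos: [0.6326, 0.0003, 0.2137]
tool_rot: [1.0, -0.001, 0.001, -0.0]
force: [0.4, 0.1, -1.2]
gripper_width: 0.0136
gripper_force: 58.8
```

play_rows:
  claw: [5,5,5,5,5,5,5,5]
  offset:
    - [0,0,-0.1]
    - [0,0,-0.2]
    - [0,0,-0.3]
    - [0,0,-0.4]
    - [0,0,-0.5]
    - [0,0,-0.5]
    - [0,0,-0.5]
    - [0,0,-0.5]
  twist: [0,0,0,0,0,0,0,0]

```text
time_s: 13.22
ee_pos: [0.6322, 0.0004, 0.1977]
tool_rot: [1.0, -0.001, 0.0, -0.0]
force: [1.1, -0.0, -2.7]
gripper_width: 0.0138
gripper_force: 58.8
```

play_rows:
  claw: [5,5,5,5,5,5,5,5]
  offset:
    - [0,0,-0.1]
    - [0,0,-0.2]
    - [0,0,-0.3]
    - [0,0,-0.4]
    - [0,0,-0.48]
    - [0,0,-0.52]
    - [0,0,-0.52]
    - [0,0,-0.52]
  twist: [0,0,0,0,0,0,0,0]

```text
time_s: 13.88
ee_pos: [0.6322, 0.0004, 0.1821]
tool_rot: [1.0, -0.001, -0.0, -0.0]
force: [0.8, 0.5, -1.9]
gripper_width: 0.014
gripper_force: 58.8
```

play_rows:
  claw: [5,5,5,5]
  offset:
    - [0,0,-0.05]
    - [0,0,-0.08]
    - [0,0,-0.08]
    - [0,0,-0.08]
  twist: [0,0,0,0]

```text
time_s: 14.22
ee_pos: [0.6329, 0.0004, 0.1809]
tool_rot: [1.0, -0.001, 0.001, -0.0]
force: [-1.3, -0.0, 5.8]
gripper_width: 0.0139
gripper_force: 59.8
```

Contact at 0.181 as expected: the auger is home. Releasing and going to the bush.

play_rows:
  claw: [50,50,50,50,50,50,50,50]
  offset:
    - [0,0,0.03]
    - [0,0,0.03]
    - [0,0,0.03]
    - [0,0,0.4]
    - [0,0,1]
    - [0,0,1.8]
    - [0,0,2.6]
    - [0,0,2.6]
  twist: [0,0,0,0,0,0,0,0]

```text
time_s: 14.88
ee_pos: [0.6343, 0.0006, 0.2634]
tool_rot: [1.0, -0.001, 0.004, -0.0]
force: [-0.3, 0.2, 0.6]
gripper_width: 0.0502
gripper_force: 0.0
```

play_rows:
  claw: [60,60,60,60,60,60,60,60]
  offset:
    - [-0.6,-1,0]
    - [-1.2,-2.1,0]
    - [-1.8,-3.2,0]
    - [-2.4,-4.3,0]
    - [-3,-5.4,0]
    - [-3.6,-6.5,0]
    - [-4.2,-7.6,0]
    - [-4.2,-7.6,0]
  twist: [0,0,0,0,0,0,0,0]

```text
time_s: 15.55
ee_pos: [0.5015, -0.2359, 0.2584]
tool_rot: [1.0, -0.006, -0.001, 0.002]
force: [-0.8, -0.7, 0.4]
gripper_width: 0.0602
gripper_force: 0.0
```

play_rows:
  claw: [60,60,60,60,60,60]
  offset:
    - [-0.7,-1,0]
    - [-1.3,-2,0]
    - [-1.9,-3,0]
    - [-2.5,-3.95,0]
    - [-2.5,-3.95,0]
    - [-2.5,-3.95,0]
  twist: [0,0,0,0,0,0]

```text
time_s: 16.05
ee_pos: [0.4299, -0.3479, 0.2581]
tool_rot: [1.0, -0.003, -0.0, 0.0]
force: [1.2, 1.1, -0.8]
gripper_width: 0.06
gripper_force: 0.0
```

```bash
python3 - <<'E'
from h import *
s=env.sense(); print(s['ee_pos'],s['time_s'],s['force'],s['gripper_width'])
t=avg("top",2);S=avg("scene",2); cv2.imwrite("pics/t6.png",t);cv2.imwrite("pics/s6.png",S)
a=[cv2.resize(t[110:185,205:305],None,fx=4,fy=4,interpolation=3),cv2.resize(S[95:170,168:268],None,fx=4,fy=4,interpolation=3)]
b=[cv2.resize(t[185:260,320:420],None,fx=4,fy=4,interpolation=3),cv2.resize(S[90:165,297:397],None,fx=4,fy=4,interpolation=3)]
cv2.imwrite("pics/v6.png",cv2.convertScaleAbs(np.vstack([np.hstack(a),np.hstack(b)]),alpha=1.6,beta=15))
E
```

```text
[ 0.42986877 -0.34790237  0.25807449] 16.05 [ 1.17003486  1.05580867 -0.75694733] 0.05999187794518494
```

View pics/v6.png

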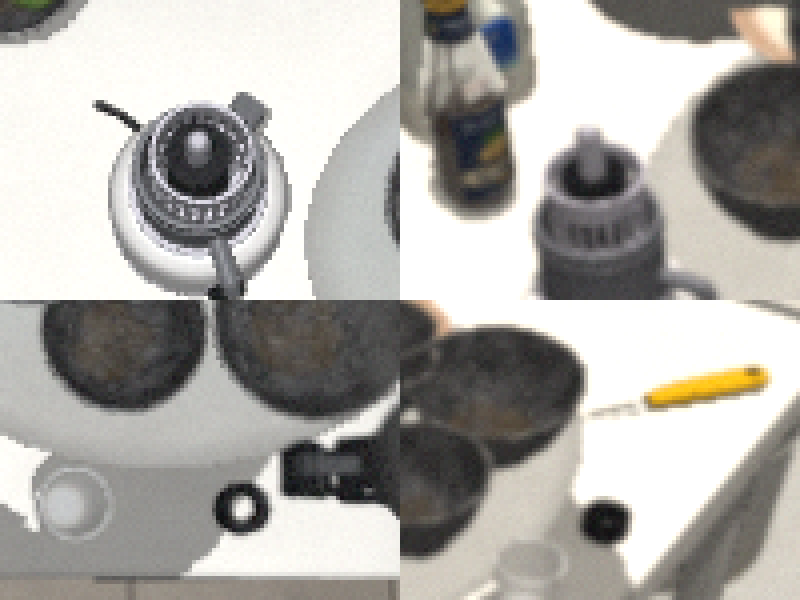

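Auger stands upright inside the strainer (pin tip at top crop (200,143)); glass and bush are undisturbed. Descending on the bush.

```bash
python3 - <<'E'
from h import *
print(tri((205+200/4-.4,110+143/4-.4),(168+189/4-.4,95+131/4-.4)), plane("top",205+200/4-.4,110+143/4-.4,.207))
E
```

```text
(array([6.31846998e-01, 1.77041450e-05, 2.03319593e-01]), np.float64(0.001973369020113699)) [ 6.30084588e-01 -5.44297012e-04  2.07000000e-01]
```

play_rows:
  claw: [60,60,60,60,60,60,60,60]
  offset:
    - [0,0,-1]
    - [0,0,-2.2]
    - [0,0,-3.4]
    - [0,0,-4.6]
    - [0,0,-5.8]
    - [0,0,-7]
    - [0,0,-7.6]
    - [0,0,-7.6]
  twist: [0,0,0,0,0,0,0,0]

```text
time_s: 16.92
ee_pos: [0.4302, -0.3433, 0.0259]
tool_rot: [1.0, -0.0, -0.003, -0.002]
force: [-0.1, 0.8, 0.9]
gripper_width: 0.0601
gripper_force: 0.0
```

play_rows:
  claw: [60,60,60]
  offset:
    - [0,0,-0.4]
    - [0,0,-0.4]
    - [0,0,-0.4]
  twist: [0,0,0]

```text
time_s: 17.17
ee_pos: [0.432, -0.3457, 0.0186]
tool_rot: [1.0, -0.001, 0.0, 0.0]
force: [-0.4, -0.4, 0.8]
gripper_width: 0.0595
gripper_force: 0.0
```

play_rows:
  claw: [60,60,60,25,25,25,25,25]
  offset:
    - [-0.03,-0.06,-0.3]
    - [-0.03,-0.06,-0.5]
    - [-0.03,-0.06,-0.5]
    - [-0.03,-0.06,-0.5]
    - [-0.03,-0.06,-0.5]
    - [-0.03,-0.06,-0.5]
    - [-0.03,-0.06,-0.5]
    - [-0.03,-0.06,-0.5]
  twist: [0,0,0,0,0,0,0,0]
  grip_force: 30

```text
time_s: 17.83
ee_pos: [0.4304, -0.348, 0.003]
tool_rot: [1.0, -0.001, 0.0, 0.0]
force: [0.3, 1.0, 3.5]
gripper_width: 0.0347
gripper_force: 29.7
```

play_rows:
  claw: [25,25,25]
  offset:
    - [0,0,0]
    - [0,0,0]
    - [0,0,0]
  twist: [0,0,0]

```text
time_s: 18.08
ee_pos: [0.4304, -0.348, 0.0029]
tool_rot: [1.0, -0.001, 0.0, 0.0]
force: [-1.7, 0.3, 4.3]
gripper_width: 0.0346
gripper_force: 29.9
```

play_rows:
  claw: [25,25,25,25,25,25,25,25]
  offset:
    - [0,0,0.5]
    - [0,0,1.5]
    - [0,0,2.7]
    - [0,0,3.9]
    - [0,0,5.1]
    - [0,0,6.3]
    - [0,0,7.5]
    - [0,0,7.9]
  twist: [0,0,0,0,0,0,0,0]

```text
time_s: 18.75
ee_pos: [0.4315, -0.3489, 0.2448]
tool_rot: [1.0, -0.001, 0.003, 0.002]
force: [1.3, -0.3, -0.6]
gripper_width: 0.0346
gripper_force: 30.1
```

play_rows:
  claw: [25,25,25,25,25,25,25,25]
  offset:
    - [0.5,0.9,0]
    - [1.1,1.9,0]
    - [1.7,2.9,0]
    - [2.3,4,0]
    - [2.9,5.1,0]
    - [3.5,6.2,0]
    - [4.1,7.2,0]
    - [4.1,7.2,0]
  twist: [0,0,0,0,0,0,0,0]

```text
time_s: 19.42
ee_pos: [0.5566, -0.1233, 0.2393]
tool_rot: [1.0, 0.004, 0.001, -0.002]
force: [0.4, 1.0, -0.1]
gripper_width: 0.0343
gripper_force: 30.1
```

play_rows:
  claw: [25,25,25,25,25,25,25]
  offset:
    - [0.6,1,0]
    - [1.2,2,0]
    - [1.8,3,0]
    - [2.4,4,0]
    - [2.6,4.4,0]
    - [2.6,4.4,0]
    - [2.6,4.4,0]
  twist: [0,0,0,0,0,0,0]

```text
time_s: 20.0
ee_pos: [0.631, 0.0004, 0.239]
tool_rot: [1.0, -0.001, -0.001, 0.0]
force: [-0.7, -0.9, -0.1]
gripper_width: 0.0344
gripper_force: 30.1
```

play_rows:
  claw: [25,25,25,25,25,25,25,25]
  offset:
    - [0.04,0,-0.3]
    - [0.04,0,-0.6]
    - [0.04,0,-0.8]
    - [0.04,0,-1]
    - [0.04,0,-1.15]
    - [0.04,0,-1.3]
    - [0.04,0,-1.3]
    - [0.04,0,-1.3]
  twist: [0,0,0,0,0,0,0,0]

```text
time_s: 20.67
ee_pos: [0.6324, 0.0001, 0.2005]
tool_rot: [1.0, -0.001, -0.0, -0.0]
force: [-1.1, 0.3, 0.2]
gripper_width: 0.0344
gripper_force: 30.1
```

play_rows:
  claw: [25,25,25,25,25,25,25]
  offset:
    - [0,0,-0.12]
    - [0,0,-0.24]
    - [0,0,-0.36]
    - [0,0,-0.48]
    - [0,0,-0.55]
    - [0,0,-0.55]
    - [0,0,-0.55]
  twist: [0,0,0,0,0,0,0]

```text
time_s: 21.25
ee_pos: [0.6324, 0.0001, 0.184]
tool_rot: [1.0, -0.001, -0.0, -0.0]
force: [-0.4, 0.2, -0.5]
gripper_width: 0.0341
gripper_force: 30.1
```

play_rows:
  claw: [25,25,25,25,25]
  offset:
    - [0,0,-0.1]
    - [0,0,-0.2]
    - [0,0,-0.25]
    - [0,0,-0.25]
    - [0,0,-0.25]
  twist: [0,0,0,0,0]

```text
time_s: 21.67
ee_pos: [0.6326, 0.0001, 0.1768]
tool_rot: [1.0, -0.001, 0.0, -0.0]
force: [-0.7, 1.3, 0.5]
gripper_width: 0.0346
gripper_force: 30.3
```

Bush is on the shoulder (z 0.177, light contact). While I release it, I'll work out the lid's centre from the earlier pictures by fitting its skirt's table edge.

play_rows:
  claw: [60,60,60,60,60,60,60,60]
  offset:
    - [0,0,0]
    - [0,0,0]
    - [0,0,0]
    - [0,0,0.5]
    - [0,0,1.2]
    - [0,0,2]
    - [0,0,2.8]
    - [0,0,2.8]
  twist: [0,0,0,0,0,0,0,0]

```text
time_s: 22.33
ee_pos: [0.6345, 0.0002, 0.2656]
tool_rot: [1.0, -0.001, 0.004, -0.0]
force: [0.1, -0.7, 1.2]
gripper_width: 0.0597
gripper_force: 0.0
```

play_rows:
  claw: [85,85,85,85,85,85,85,85]
  offset:
    - [-0.8,0.2,0]
    - [-1.9,0.5,0]
    - [-3,0.8,0]
    - [-4.1,1.1,0]
    - [-5.2,1.4,0]
    - [-6.2,1.71,0]
    - [-6.3,1.71,0]
    - [-6.3,1.71,0]
  twist: [0,0,0,0,0,0,0,0]

```text
time_s: 23.0
ee_pos: [0.4421, 0.0517, 0.2611]
tool_rot: [1.0, -0.001, 0.0, 0.0]
force: [-0.4, -0.1, 0.3]
gripper_width: 0.0848
gripper_force: 0.0
```

play_rows:
  claw: [85,85]
  offset:
    - [0,0,0]
    - [0,0,0]
  twist: [0,0]

```text
time_s: 23.17
ee_pos: [0.4446, 0.0511, 0.2607]
tool_rot: [1.0, -0.002, 0.0, -0.0]
force: [0.6, -0.4, 0.1]
gripper_width: 0.0848
gripper_force: 0.0
```

```bash
python3 - <<'E'
from h import *
from scipy.optimize import least_squares
s=env.sense(); print(s['ee_pos'],s['time_s'],s['gripper_width'])
def edge(fn,n,c,angs,R=32):
    g=cv2.GaussianBlur(cv2.imread(fn,0).astype(np.float32),(0,0),.7); P=[]
    for a in np.radians(angs):
        r=np.arange(10,R,.25); x=c[0]+r*np.cos(a); y=c[1]+r*np.sin(a)
        v=cv2.remap(g,x.astype(np.float32)[None],y.astype(np.float32)[None],1)[0]
        k=np.where(v<140)[0]
        if len(k) and k[-1]<len(r)-1: P.append(plane(n,x[k[-1]],y[k[-1]],0)[:2])
    return np.array(P)
for fn,n,c,angs in(("pics/t1.png","top",(235,227),range(60,200,6)),("pics/s1.png","scene",(264.5,229),range(0,150,6))):
    P=edge(fn,n,c,angs); f=least_squares(lambda p:np.hypot(P[:,0]-p[0],P[:,1]-p[1])-p[2],[.455,.05,.048],loss='soft_l1',f_scale=.001)
    f2=least_squares(lambda p:np.hypot(P[:,0]-p[0],P[:,1]-p[1])-.0485,[.455,.05],loss='soft_l1',f_scale=.001)
    print(n,len(P),np.round(f.x*1e3,1),np.round(f2.x*1e3,1),'res',np.round(f2.fun.std()*1e3,2))
t=avg("top",2);S=avg("scene",2); cv2.imwrite("pics/t7.png",t);cv2.imwrite("pics/s7.png",S)
a=[cv2.resize(t[110:185,205:305],None,fx=4,fy=4,interpolation=3),cv2.resize(S[95:170,168:268],None,fx=4,fy=4,interpolation=3)]
b=[cv2.resize(t[185:260,190:290],None,fx=4,fy=4,interpolation=3),cv2.resize(S[160:235,217:317],None,fx=4,fy=4,interpolation=3)]
cv2.imwrite("pics/v7.png",cv2.convertScaleAbs(np.vstack([np.hstack(a),np.hstack(b)]),alpha=1.6,beta=15))
E
```

```text
[0.44463189 0.05112451 0.2606899 ] 23.1667 0.08477402807610859
top 12 [459.4  43.6  56.7] [456.3  51.6] res 0.61
scene 10 [456.1  48.5  49.4] [455.1  48.9] res 0.23
```

View pics/v7.png

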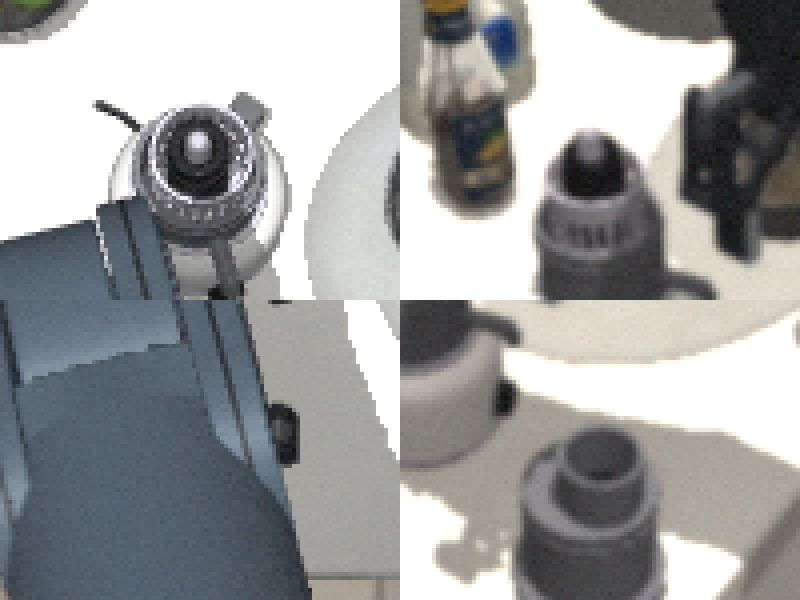

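Bush lies on the shoulder (pin tip visible in its middle at top crop (200,147)). Lid centre is (455.6,50.3) and chute (443.8,51.3), so the offset is 12 mm towards -x, as it must be. Gripping the chute.

play_rows:
  claw: [85,85,85,85,85,85,85,85]
  offset:
    - [-0.02,0.01,-1]
    - [-0.02,0.01,-2.1]
    - [-0.02,0.01,-3.2]
    - [-0.02,0.01,-4.3]
    - [-0.02,0.01,-5.3]
    - [-0.02,0.01,-5.75]
    - [-0.02,0.01,-5.75]
    - [-0.02,0.01,-5.75]
  twist: [0,0,0,0,0,0,0,0]

```text
time_s: 24.03
ee_pos: [0.4428, 0.0516, 0.0877]
tool_rot: [1.0, -0.001, -0.001, 0.0]
force: [-0.4, -0.0, 0.3]
gripper_width: 0.0851
gripper_force: 0.0
```

play_rows:
  claw: [60,40,40,40,40,40,40,40]
  offset:
    - [0,0,0]
    - [0,0,0]
    - [0,0,0]
    - [0,0,0]
    - [0,0,0]
    - [0,0,0]
    - [0,0,0]
    - [0,0,0]
  twist: [0,0,0,0,0,0,0,0]
  grip_force: 60

```text
time_s: 24.7
ee_pos: [0.4438, 0.052, 0.0894]
tool_rot: [1.0, -0.001, 0.001, -0.0]
force: [-1.2, 0.3, 6.6]
gripper_width: 0.049
gripper_force: 60.7
```

play_rows:
  claw: [40,40,40,40,40,40,40,40]
  offset:
    - [0,0,0.4]
    - [0,0,1.4]
    - [0,0,2.5]
    - [0,0,3.7]
    - [0,0,4.9]
    - [0,0,6.1]
    - [0,0,7.2]
    - [0,0,7.5]
  twist: [0,0,0,0,0,0,0,0]

```text
time_s: 25.37
ee_pos: [0.4443, 0.052, 0.3187]
tool_rot: [1.0, -0.001, 0.004, -0.001]
force: [0.3, 0.5, -1.4]
gripper_width: 0.0489
gripper_force: 63.0
```

play_rows:
  claw: [40,40,40,40,40,40,40,40]
  offset:
    - [0,0,0]
    - [0.8,-0.2,0]
    - [1.8,-0.5,0]
    - [2.8,-0.8,0]
    - [3.8,-1.1,0]
    - [4.8,-1.4,0]
    - [5.87,-1.69,0]
    - [5.87,-1.69,0]
  twist: [0,0,0,0,0,0,0,0]

```text
time_s: 26.03
ee_pos: [0.6225, -0.0015, 0.3091]
tool_rot: [1.0, -0.003, -0.001, 0.001]
force: [-1.1, -0.2, -1.6]
gripper_width: 0.049
gripper_force: 62.9
```

play_rows:
  claw: [40,40,40]
  offset:
    - [0,0,0]
    - [0,0,0]
    - [0,0,0]
  twist: [0,0,0]

```text
time_s: 26.28
ee_pos: [0.6178, 0.0014, 0.3123]
tool_rot: [1.0, -0.001, -0.001, -0.0]
force: [-0.4, -0.3, -2.6]
gripper_width: 0.0491
gripper_force: 62.9
```

```bash
python3 - <<'E'
from h import *
s=env.sense(); print(s['ee_pos'],s['time_s'],s['force'],s['gripper_width'],s['tool_rot'])
S=avg("scene",2); cv2.imwrite("pics/s8.png",S)
cv2.imwrite("pics/v8.png",cv2.convertScaleAbs(cv2.resize(S[60:190,158:288],None,fx=4.6,fy=4.6,interpolation=3),alpha=1.6,beta=15))
E
```

```text
[0.6178127  0.00144727 0.31233188] 26.2833 [-0.41403487 -0.31397297 -2.58534163] 0.04908274265883044 [ 9.99999124e-01 -9.55741658e-04 -9.12666680e-04 -7.03044283e-05]
```

View pics/v8.png

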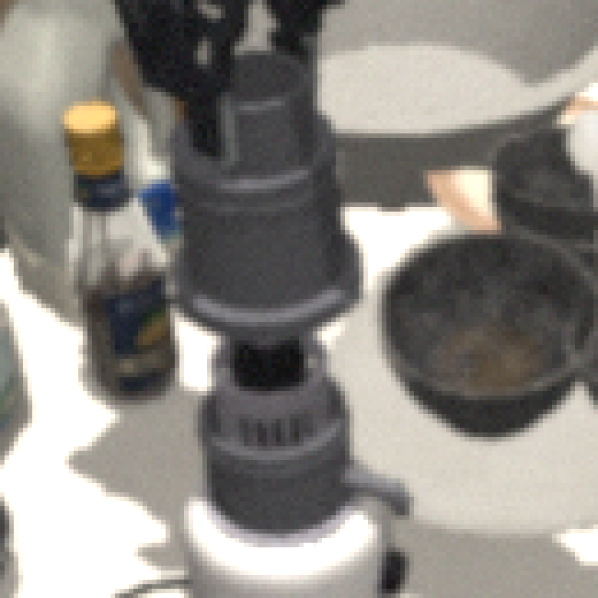

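The lid hangs level over the drum, skirt centre at column 264 against ~263 expected for the axis at that height. I'll lower it.

play_rows:
  claw: [40,40,40,40,40,40,40,40]
  offset:
    - [0.06,-0.01,-0.3]
    - [0.06,-0.01,-0.7]
    - [0.06,-0.01,-1.1]
    - [0.06,-0.01,-1.5]
    - [0.06,-0.01,-1.7]
    - [0.06,-0.01,-1.7]
    - [0.06,-0.01,-1.7]
    - [0.06,-0.01,-1.7]
  twist: [0,0,0,0,0,0,0,0]

```text
time_s: 27.05
ee_pos: [0.6211, 0.0008, 0.2629]
tool_rot: [1.0, -0.001, 0.001, -0.0]
force: [0.2, 0.7, -2.8]
gripper_width: 0.0495
gripper_force: 62.9
```

play_rows:
  claw: [40,40,40,40,40,40,40,40]
  offset:
    - [0,0,-0.2]
    - [0,0,-0.4]
    - [0,0,-0.6]
    - [0,0,-0.8]
    - [0,0,-0.95]
    - [0,0,-0.95]
    - [0,0,-0.95]
    - [0,0,-0.95]
  twist: [0,0,0,0,0,0,0,0]

```text
time_s: 27.72
ee_pos: [0.6209, 0.0007, 0.2338]
tool_rot: [1.0, -0.001, 0.0, -0.0]
force: [0.0, -0.3, -1.9]
gripper_width: 0.0491
gripper_force: 62.9
```

play_rows:
  claw: [40,40,40,40,40,40,40]
  offset:
    - [-0.02,0,-0.1]
    - [-0.02,0,-0.2]
    - [-0.02,0,-0.3]
    - [-0.02,0,-0.4]
    - [-0.02,0,-0.46]
    - [-0.02,0,-0.46]
    - [-0.02,0,-0.46]
  twist: [0,0,0,0,0,0,0]

```text
time_s: 28.3
ee_pos: [0.6233, 0.0033, 0.2242]
tool_rot: [1.0, -0.001, 0.005, -0.002]
force: [-1.8, 4.3, 24.0]
gripper_width: 0.049
gripper_force: 65.1
```

play_rows:
  claw: [40,40,40]
  offset:
    - [0,0,-0.06]
    - [0,0,-0.06]
    - [0,0,-0.06]
  twist: [0,0,0]

```text
time_s: 28.55
ee_pos: [0.6212, 0.0016, 0.2194]
tool_rot: [1.0, -0.001, 0.002, -0.001]
force: [0.8, 1.9, 10.3]
gripper_width: 0.0491
gripper_force: 64.2
```

play_rows:
  claw: [40,40,40,40]
  offset:
    - [0,0,-0.03]
    - [0,0,-0.03]
    - [0,0,-0.03]
    - [0,0,-0.03]
  twist: [0,0,0,0]

```text
time_s: 28.88
ee_pos: [0.6215, 0.0016, 0.2193]
tool_rot: [1.0, -0.001, 0.002, -0.001]
force: [-1.1, 2.9, 14.7]
gripper_width: 0.0489
gripper_force: 64.9
```

play_rows:
  claw: [85,85,85,85,85,85,85,85]
  offset:
    - [0,0,0]
    - [0,0,0]
    - [0,0,0]
    - [0,0,0.5]
    - [0,0,1.2]
    - [0,0,2]
    - [0,0,2.8]
    - [0,0,2.8]
  twist: [0,0,0,0,0,0,0,0]

```text
time_s: 29.55
ee_pos: [0.6219, 0.0006, 0.3056]
tool_rot: [1.0, -0.001, 0.003, -0.0]
force: [1.1, -0.0, -0.2]
gripper_width: 0.0851
gripper_force: 0.0
```

play_rows:
  claw: [70,70,70,70,70,70,70,70]
  offset:
    - [-0.2,1,0]
    - [-0.4,2.1,0]
    - [-0.6,3.2,0]
    - [-0.8,4.3,0]
    - [-1,5.5,0]
    - [-1.1,6.6,0]
    - [-1.1,7.5,0]
    - [-1.1,7.5,0]
  twist: [0,0,0,0,0,0,0,0]

```text
time_s: 30.22
ee_pos: [0.5851, 0.2332, 0.3001]
tool_rot: [1.0, 0.003, -0.001, -0.002]
force: [-0.5, -0.1, -0.4]
gripper_width: 0.0703
gripper_force: 0.0
```

```bash
python3 - <<'E'
from h import *
s=env.sense(); print(s['ee_pos'],s['time_s'],s['force'],s['gripper_width'])
t=avg("top",2);S=avg("scene",2); cv2.imwrite("pics/t9.png",t);cv2.imwrite("pics/s9.png",S)
a=[cv2.resize(t[110:185,205:305],None,fx=4,fy=4,interpolation=3),cv2.resize(S[90:165,168:268],None,fx=4,fy=4,interpolation=3)]
b=[cv2.resize(t[125:200,110:210],None,fx=4,fy=4,interpolation=3),cv2.resize(S[200:275,97:197],None,fx=4,fy=4,interpolation=3)]
cv2.imwrite("pics/v9.png",cv2.convertScaleAbs(np.vstack([np.hstack(a),np.hstack(b)]),alpha=1.6,beta=15))
E
```

```text
[0.58514163 0.2331647  0.3001129 ] 30.2167 [-0.49842026 -0.14055175 -0.39367458] 0.07028481024401768
```

View pics/v9.png

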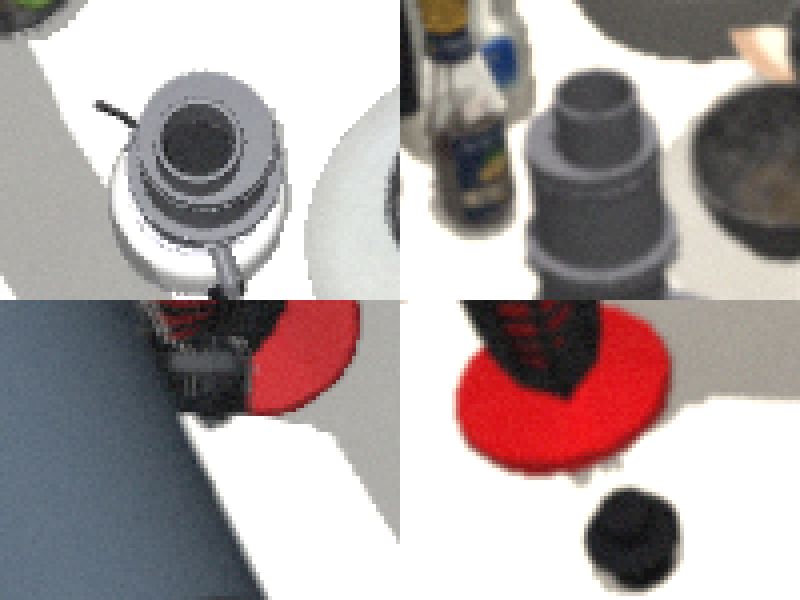

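The lid sits level on the drum, chute rim at top crop (200,141), scene crop (197,100). The pusher stands untouched next to the fan. Next I check the chute's place and the fan's clearance numerically.

```bash
python3 - <<'E'
from h import *
print('chute',tri((205+200.5/4-.4,110+141/4-.4),(168+197.5/4-.4,90+100/4-.4)),plane("top",254.7,144.9,.252))
print('skirtish', )
print('fan c',tri((165,112),(122,175)))
for z in(0,.1,.15,.2,.3): print(z,'toplow',plane("top",150,152,z)[:2].round(3),'topright',plane("top",178,140,z)[:2].round(3),'sceneR',plane("scene",147,200,z)[:2].round(3), 'sceneBot',plane("scene",139,224,z)[:2].round(3))
E
```

```text
chute (array([ 0.62222324, -0.00071477,  0.24359466]), np.float64(0.00038832612466081377)) [ 0.61981888 -0.00077086  0.252     ]
skirtish
fan c (array([0.72006032, 0.22111021, 0.17172868]), np.float64(0.002289635620222701))
0 toplow [0.659 0.293] topright [0.695 0.215] sceneR [0.764 0.154] sceneBot [0.719 0.223]
0.1 toplow [0.636 0.27 ] topright [0.669 0.198] sceneR [0.679 0.204] sceneBot [0.64  0.264]
0.15 toplow [0.624 0.259] topright [0.656 0.19 ] sceneR [0.637 0.229] sceneBot [0.6   0.285]
0.2 toplow [0.613 0.247] topright [0.643 0.182] sceneR [0.594 0.254] sceneBot [0.561 0.306]
0.3 toplow [0.589 0.224] topright [0.616 0.165] sceneR [0.509 0.304] sceneBot [0.482 0.347]
```

play_rows:
  claw: [70]
  offset:
    - [0,0,0]
  twist: [0]

```text
time_s: 30.5
ee_pos: [0.5875, 0.2239, 0.301]
tool_rot: [1.0, -0.002, -0.0, 0.0]
force: [0.1, -0.6, -0.1]
gripper_width: 0.0701
gripper_force: 0.0
```

play_rows:
  claw: [70,70,70,70,70,70,70,70]
  offset:
    - [0.05,1,0]
    - [0.05,1.88,0]
    - [0.05,1.88,-1]
    - [0.05,1.88,-2.2]
    - [0.05,1.88,-3.4]
    - [0.05,1.88,-4.6]
    - [0.05,1.88,-5.6]
    - [0.05,1.88,-5.6]
  twist: [0,0,0,0,0,0,0,0]

```text
time_s: 31.17
ee_pos: [0.5859, 0.2788, 0.1272]
tool_rot: [1.0, -0.002, -0.004, 0.003]
force: [-1.2, 0.3, -0.5]
gripper_width: 0.07
gripper_force: 0.0
```

play_rows:
  claw: [70,70,70]
  offset:
    - [0,0,0]
    - [0,0,0]
    - [0,0,0]
  twist: [0,0,0]

```text
time_s: 31.42
ee_pos: [0.5902, 0.2824, 0.1359]
tool_rot: [1.0, -0.002, 0.002, -0.001]
force: [-0.7, 0.9, 0.4]
gripper_width: 0.0697
gripper_force: 0.0
```

play_rows:
  claw: [70,70,70,70,70,70,70,70]
  offset:
    - [-0.04,-0.06,-0.5]
    - [-0.04,-0.06,-1]
    - [-0.04,-0.06,-1.5]
    - [-0.04,-0.06,-2]
    - [-0.04,-0.06,-2.4]
    - [-0.04,-0.06,-2.6]
    - [-0.04,-0.06,-2.6]
    - [-0.04,-0.06,-2.6]
  twist: [0,0,0,0,0,0,0,0]

```text
time_s: 32.08
ee_pos: [0.5879, 0.2805, 0.056]
tool_rot: [1.0, -0.001, 0.0, -0.0]
force: [-0.6, 0.0, 0.4]
gripper_width: 0.07
gripper_force: 0.0
```

play_rows:
  claw: [70,70,70,70]
  offset:
    - [0,0,-0.2]
    - [0,0,-0.4]
    - [0,0,-0.4]
    - [0,0,-0.4]
  twist: [0,0,0,0]

```text
time_s: 32.42
ee_pos: [0.5872, 0.2802, 0.0429]
tool_rot: [1.0, -0.001, -0.0, 0.0]
force: [-0.7, 0.2, -0.4]
gripper_width: 0.0704
gripper_force: 0.0
```

play_rows:
  claw: [70,50,35,20,20,20,20,20]
  offset:
    - [0.05,0,-0.03]
    - [0.05,0,-0.03]
    - [0.05,0,-0.03]
    - [0.05,0,-0.03]
    - [0.05,0,-0.03]
    - [0.05,0,-0.03]
    - [0.05,0,-0.03]
    - [0.05,0,-0.03]
  twist: [0,0,0,0,0,0,0,0]
  grip_force: 50

```text
time_s: 33.08
ee_pos: [0.5891, 0.2804, 0.0426]
tool_rot: [1.0, -0.001, 0.0, -0.0]
force: [0.4, 0.1, 4.4]
gripper_width: 0.0277
gripper_force: 49.4
```

play_rows:
  claw: [20,20,20]
  offset:
    - [0,0,0]
    - [0,0,0]
    - [0,0,0]
  twist: [0,0,0]

```text
time_s: 33.33
ee_pos: [0.5891, 0.2804, 0.0426]
tool_rot: [1.0, -0.001, 0.0, -0.0]
force: [-0.4, -0.7, 5.7]
gripper_width: 0.028
gripper_force: 49.5
```

play_rows:
  claw: [20,20,20,20,20,20,20,20]
  offset:
    - [0,0,0.4]
    - [0,0,1.4]
    - [0,0,2.6]
    - [0,0,3.9]
    - [0,0,5.2]
    - [0,0,6.5]
    - [0,0,7.8]
    - [0,0,9.1]
  twist: [0,0,0,0,0,0,0,0]

```text
time_s: 34.0
ee_pos: [0.5882, 0.2799, 0.318]
tool_rot: [1.0, -0.001, -0.0, -0.0]
force: [2.3, 0.7, -0.5]
gripper_width: 0.0281
gripper_force: 49.6
```

play_rows:
  claw: [20,20,20,20,20,20,20,20]
  offset:
    - [0,0,0]
    - [0,-1,0]
    - [0,-2.2,0]
    - [0,-3.4,0]
    - [0,-4.6,0]
    - [0,-5.8,0]
    - [0,-6.8,0]
    - [0,-6.8,0]
  twist: [0,0,0,0,0,0,0,0]

```text
time_s: 34.67
ee_pos: [0.5889, 0.0678, 0.3157]
tool_rot: [1.0, -0.006, 0.0, 0.002]
force: [1.0, -0.6, -1.0]
gripper_width: 0.0278
gripper_force: 49.6
```

play_rows:
  claw: [20,20,20]
  offset:
    - [0,0,0]
    - [0,0,0]
    - [0,0,0]
  twist: [0,0,0]

```text
time_s: 34.92
ee_pos: [0.5887, 0.0779, 0.3153]
tool_rot: [1.0, -0.0, -0.0, -0.0]
force: [-1.0, 0.5, 0.7]
gripper_width: 0.028
gripper_force: 49.6
```

play_rows:
  claw: [20,20,20,20,20,20,20]
  offset:
    - [0.3,-0.7,0]
    - [0.7,-1.6,0]
    - [1.09,-2.4,0]
    - [1.09,-2.56,0]
    - [1.09,-2.56,0]
    - [1.09,-2.56,0]
    - [1.09,-2.56,0]
  twist: [0,0,0,0,0,0,0]

```text
time_s: 35.5
ee_pos: [0.6213, 0.0019, 0.3153]
tool_rot: [1.0, 0.0, -0.0, -0.001]
force: [-0.5, 0.8, -0.4]
gripper_width: 0.0281
gripper_force: 49.6
```

play_rows:
  claw: [20,20,20,20,20,20]
  offset:
    - [0,0,-0.1]
    - [0,0,-0.2]
    - [0,0,-0.3]
    - [0,0,-0.4]
    - [0,0,-0.4]
    - [0,0,-0.4]
  twist: [0,0,0,0,0,0]

```text
time_s: 36.0
ee_pos: [0.6215, -0.0004, 0.303]
tool_rot: [1.0, -0.001, -0.0, -0.0]
force: [-0.5, 0.6, -0.7]
gripper_width: 0.0279
gripper_force: 49.6
```

play_rows:
  claw: [20,20,20,20,20,20,20,20]
  offset:
    - [0,0.03,0]
    - [0,0.03,-0.1]
    - [0,0.03,-0.2]
    - [0,0.03,-0.3]
    - [0,0.03,-0.4]
    - [0,0.03,-0.5]
    - [0,0.03,-0.5]
    - [0,0.03,-0.5]
  twist: [0,0,0,0,0,0,0,0]

```text
time_s: 36.67
ee_pos: [0.6215, 0.0004, 0.288]
tool_rot: [1.0, -0.001, -0.0, -0.0]
force: [-0.4, -0.2, -0.8]
gripper_width: 0.0279
gripper_force: 49.6
```

play_rows:
  claw: [20,20,20,20,20,20,20,20]
  offset:
    - [0,0,-0.12]
    - [0,0,-0.25]
    - [0,0,-0.38]
    - [0,0,-0.5]
    - [0,0,-0.62]
    - [0,0,-0.7]
    - [0,0,-0.7]
    - [0,0,-0.7]
  twist: [0,0,0,0,0,0,0,0]

```text
time_s: 37.33
ee_pos: [0.6216, 0.0004, 0.2671]
tool_rot: [1.0, -0.001, -0.0, -0.0]
force: [-0.7, 0.0, 0.1]
gripper_width: 0.0279
gripper_force: 49.6
```

play_rows:
  claw: [20,20,20,20,20]
  offset:
    - [0,0,-0.07]
    - [0,0,-0.13]
    - [0,0,-0.16]
    - [0,0,-0.16]
    - [0,0,-0.16]
  twist: [0,0,0,0,0]

```text
time_s: 37.75
ee_pos: [0.6216, 0.0004, 0.2625]
tool_rot: [1.0, -0.001, 0.0, -0.0]
force: [0.3, -0.2, -0.2]
gripper_width: 0.028
gripper_force: 49.6
```

play_rows:
  claw: [20,20,20,20]
  offset:
    - [0,0,-0.04]
    - [0,0,-0.06]
    - [0,0,-0.06]
    - [0,0,-0.06]
  twist: [0,0,0,0]

```text
time_s: 38.08
ee_pos: [0.6221, -0.0, 0.2618]
tool_rot: [1.0, -0.001, 0.001, 0.0]
force: [-1.9, -1.0, 8.4]
gripper_width: 0.028
gripper_force: 50.4
```

play_rows:
  claw: [60,60,60,60,60,60,60,60]
  offset:
    - [0,0,0]
    - [0,0,0]
    - [0,0,0]
    - [0,0,0.5]
    - [0,0,1.2]
    - [0,0,2]
    - [0,0,2.5]
    - [0,0,2.5]
  twist: [0,0,0,0,0,0,0,0]

```text
time_s: 38.75
ee_pos: [0.623, 0.0006, 0.3391]
tool_rot: [1.0, -0.001, 0.003, -0.0]
force: [0.1, -0.2, 0.6]
gripper_width: 0.06
gripper_force: 0.0
```

play_rows:
  claw: [60,60,60,60,60,60,60,60]
  offset:
    - [-0.4,-1,0]
    - [-0.9,-2,0]
    - [-1.4,-3,0]
    - [-1.9,-4,0]
    - [-2.4,-5,0]
    - [-2.9,-6,0]
    - [-3.4,-7,0]
    - [-3.4,-7,0]
  twist: [0,0,0,0,0,0,0,0]

```text
time_s: 39.42
ee_pos: [0.5157, -0.217, 0.3352]
tool_rot: [1.0, -0.006, -0.001, 0.002]
force: [-0.6, -0.2, -0.4]
gripper_width: 0.06
gripper_force: 0.0
```

```bash
python3 - <<'E'
from h import *
s=env.sense(); print(s['ee_pos'],s['time_s'],s['force'],s['gripper_width'])
t=avg("top",2);S=avg("scene",2); cv2.imwrite("pics/t10.png",t);cv2.imwrite("pics/s10.png",S)
# black knob/flange blobs near the chute, vs expected projection; and lid change
for n,im,z in(("top",t,.258),("scene",S,.255)):
    u,v=proj(n,np.array([.6205,0.0,z])); x0,y0=int(u-25),int(v-25)
    m=(im[y0:y0+50,x0:x0+50].max(2)<45).astype(np.uint8)
    k,_,st,ce=cv2.connectedComponentsWithStats(m); i=[j for j in range(1,k) if st[j,4]>25]
    print(n,'exp',(u,v),[(st[j].tolist(),np.round(ce[j]+[x0,y0],1).tolist(),np.round(plane(n,*(ce[j]+[x0,y0]),z),4).tolist()) for j in i])
for n,im,old,rs in(("top",t,"t1",((115,200,150,240),(322,215,352,250))),("scene",S,"s1",((160,275,205,330),(315,145,342,178)))):
    o=cv2.imread(f"pics/{old}.png")
    for x0,y0,x1,y1 in rs: print(n,'diff',(cv2.absdiff(o,im)[y0:y1,x0:x1].max(2)>50).sum())
o=cv2.imread("pics/s9.png"); p=S[150:170,190:245]; print('lid shift diff',(cv2.absdiff(o[125:165,198:240],S[125:165,198:240]).max(2)>40).sum())
E
```

```text
[ 0.51565664 -0.21696172  0.33516463] 39.4167 [-0.64768134 -0.20298313 -0.37141576] 0.05997604835720277
top exp (np.float64(254.3691355945284), np.float64(143.94313240326267)) [([13, 14, 25, 27, 503], [254.0, 144.9], [0.6183, 0.0008, 0.258]), ([12, 36, 30, 13, 132], [256.0, 161.6], [0.58, -0.0041, 0.258])]
scene exp (np.float64(216.99042743248816), np.float64(110.86115825378052)) [([20, 2, 30, 17, 222], [227.1, 94.6], [0.6428, -0.0638, 0.255]), ([14, 15, 23, 32, 592], [216.1, 116.7], [0.608, 0.018, 0.255]), ([0, 34, 3, 11, 29], [192.0, 124.0], [0.6338, 0.0688, 0.255]), ([31, 44, 10, 6, 29], [228.1, 132.6], [0.5504, 0.0462, 0.255])]
top diff 0
top diff 195
scene diff 0
scene diff 81
lid shift diff 0
```

The pusher's flange met the chute rim at 0.2618 (expected 0.2626) and centres at (0.618,0.001) on the chute. The lid and insert pictures are unchanged, so I'm handing in.

play_rows:
  claw: [60,60,60,60]
  offset:
    - [0,0,0]
    - [0,0,0]
    - [0,0,0]
    - [0,0,0]
  twist: [0,0,0,0]

```text
time_s: 39.95
ee_pos: [0.5199, -0.2089, 0.3356]
tool_rot: [1.0, -0.001, -0.0, -0.0]
force: [-0.3, 1.2, 0.2]
gripper_width: 0.0598
gripper_force: 0.0
```

```bash
python3 -c "
from plant import env
print(env.close_job())"
```

```text
the job is handed in; nothing more can be done
None
```

The juicer is back together (strainer, auger, bush, lid, pusher, all seated and let go) and I handed it in at about 40 s; the judge returned no verdict, the insert looked unmoved in both views, and the glass was never approached but was hidden by the arm in the last check.

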